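# Put the pantry canisters back in their holder boards

### The arm

A 6-joint arm with a two-finger parallel gripper is mounted at the origin on the work surface. World frame = base frame: x ahead of the robot, y to its left, z up, the work surface at z = 0. Lengths are in m, angles in rad, forces in N, time in s.
With the tool pointing down it reaches from about 0.275 to 0.875 m from the base axis. Payload 12.5 kg.
Tool frame: the origin (TCP) lies at the very end of the fingers, on their centre line; the grasp point (between the pads) lies 19 mm behind it; z points along the fingers, y is the line along which they close (so a half turn about z gives the same grasp; the last joint's range is limited). The gripper opens to 85 mm and grips with 20 to 120 N. Pads are 22 mm wide; open, the fingers measure 114 mm over their backs; the gripper's body (76 mm by 85 mm) begins 54 mm behind the grasp point. The pads swing forward as they close: fully open they stand 13 mm farther back than shut.
Start: joints at [-0.085, 0.351, 1.652, -0, 1.139, -0.085], TCP at [0.55, 0, 0.231] pointing down, gripper open.
Joint ranges: [-2.75, 2.75], [-0.79, 2.1], [0.01, 2.65], [-1.57, 4.71], [0.07, 3.14], [-2.87, 2.87]. Speed limits (rad/s): [2.22, 2.22, 2.79, 3.14, 3.14, 3.14].

### API

Orientations are given as a 3x3 rotation matrix whose columns are the frame's x, y, z axes.
In Python, from bench import manip gives the robot as it stands. Calls block until the motion is done:
- manip.move_ptp(position, orientation): joint-space move of the TCP to a pose.
- manip.move_l(position, attitude=None, max_speed=0.15): straight line of the TCP; attitude=None keeps the orientation; max_speed is the mean speed in m/s.
- manip.move_j(angles): joint-space move.
- manip.set_gripper(opening, effort=None): opening from 0.0 (shut) to 1.0 (fully open); effort is the grip in N (None keeps the last); returns when the fingers have stopped.
- manip.dwell(seconds).
- manip.inverse_kinematics(position, orientation): joint angles nearest the present ones, or None.
- manip.grab_frame(name): name is "scene" or "side" or "wrist"; returns (picture, depth): 384x512x3 uint8, red, green, blue; 384x512 float32, m along the optical axis (not along the pixel's ray), 0 where there is no reading.
- manip.get_calibration(name): a dict with "camera_matrix" (3x3 intrinsics, pixels), "R" (3x3) and "t" (3): a world point X has camera coordinates R X + t. Camera axes: x right, y down, z forward; pixel columns grow to the right and rows downward; lengths in m; the calibration is good to about 2 mm. A picture is of the moment at which its call begins: read the wrist's pose just before it. get_calibration takes no time and is no camera call; for the wrist camera it gives the pose at the moment of the call.
A pose or a line that the arm cannot do raises manip.Unreachable and nothing moves.
- manip.sign_off(): hands the job in; it is judged then, once.
Trained networks look in the newest picture that a camera, given by its name, has taken for a name from the list of things; names that differ only in an ending like _2 or _b are one class to them, and where a whole thing is asked for, a point or a joint stands for the part that bears it (a point fixed in the world has none). Each returns a list of dicts, best first, with "confidence" (0 to 1); they miss things now and then, are a little off and sometimes report something else, mostly with a low value. They report only what shows in the picture. A call takes as long as a camera call.
- manip.look_for(camera, name): "at" ([x, y, z] in m, in world coordinates, good to about 4 mm: the middle of the surface that is visible of it).
Readings, each from a call of its own:
- manip.current_time(): time.
- manip.current_qpos(): joint angles.
- manip.current_joint_vel(): joint speeds.
- manip.current_joint_torque(): joint torques, N m.
- manip.current_ee_pos(): TCP position.
- manip.current_tcp_rot(): TCP orientation.
- manip.current_force(): force on the tool from outside, world axes, zero at the start.
- manip.current_ft_torque(): the same for the moment, N m.
- manip.current_grip_width(): opening from 0.0 (shut) to 1.0 (fully open).
- manip.current_grip_force(): force on a finger pad.
Only numpy, scipy, OpenCV 4.12 (cv2) and the standard library are available. Lean on these libraries where they do the work, as an engineer would, in place of code of your own. Each camera call takes 0.05 s, during which the arm holds its last target. There are 200 camera calls.

### The job

Tidy the pantry bench: set each of the four white stoneware canisters (large round, small round, square and oblong) into the holder board whose recess matches its base in shape and size, so that it stands upright and flat on the floor of the recess. Set them down gently rather than dropping them, and leave the pepper mill standing where it is.

Things in the scene. Friction and masses are not known exactly. Their poses are not given: they have to be found in the camera images.
- round_large: Loose white stoneware canister with a flat wooden lid fast on it, standing upright on the work surface: round, 62 mm diameter, 85 mm high, about 0.32 kg. Origin: centre of its underside; z up. The lid (top 14 mm) is 56 mm across; below it the wall is straight. Its yaw does not matter.
- round_small: Loose white stoneware canister with a flat wooden lid fast on it, standing upright on the work surface: round, 42 mm diameter, 60 mm high, about 0.13 kg. Origin: centre of its underside; z up. The lid (top 14 mm) is 36 mm across; below it the wall is straight. Its yaw does not matter.
- square: Loose white stoneware canister with a flat wooden lid fast on it, standing upright on the work surface: square, 54 x 54 mm, 75 mm high, about 0.28 kg. Origin: centre of its underside; z up. x and y are square to its straight walls. The lid (top 14 mm) is 48 mm square.
- oblong: Loose white stoneware canister with a flat wooden lid fast on it, standing upright on the work surface: oblong, 78 mm long (along its x) and 44 mm wide (along its y), 60 mm high, about 0.24 kg. Origin: centre of its underside; z up. Walls straight; the lid (top 14 mm) is 72 x 38 mm.
- board_round_large: Fixed dark wooden holder board 108 x 108 mm, 14 mm thick, flat on the work surface, with a recess (round, 76 mm diameter) in its middle, 8 mm deep (cork floor 6 mm above the board's underside). Origin: centre of the underside, below the recess's centre; z up; yaw without meaning for the recess. Its sides are parallel to its x and y.
- board_round_small: Fixed dark wooden holder board 108 x 108 mm, 14 mm thick, flat on the work surface, with a recess (round, 56 mm diameter) in its middle, 8 mm deep (cork floor 6 mm above the board's underside). Origin: centre of the underside, below the recess's centre; z up; yaw without meaning for the recess. Its sides are parallel to its x and y.
- board_square: Fixed dark wooden holder board 108 x 108 mm, 14 mm thick, flat on the work surface, with a recess (square, 68 x 68 mm) in its middle, 8 mm deep (cork floor 6 mm above the board's underside). Origin: centre of the underside, below the recess's centre; z up; x and y are parallel to the recess's sides. Its sides are parallel to its x and y.
- board_oblong: Fixed dark wooden holder board 108 x 108 mm, 14 mm thick, flat on the work surface, with a recess (oblong, 92 mm long (along x) by 58 mm wide (along y)) in its middle, 8 mm deep (cork floor 6 mm above the board's underside). Origin: centre of the underside, below the recess's centre; z up; x is along the recess's length. Its sides are parallel to its x and y.
- pepper_mill: Dark steel waisted pepper mill standing among the canisters and boards, up to 42 mm in diameter, 85 mm high; origin at the centre of its foot, z up. Not part of the job: to stay standing where it is. A stack of jar lids (24 mm high) and a small terracotta bowl (26 mm high) stand nearby and do not matter.

How it is judged:
By the outcome, as a careful person would: the job done as asked, in the order asked, and still so for the second after the job is handed in, with the robot touching nothing.
It also fails if it takes over 120 s, if anything falls off the work surface, if the arm or the gripper's body presses on something with over 40 N, if the wrist force passes 120 N, or if a joint passes its speed limit or range.

## Working session

There is one attempt and no reset: what is moved stays moved. The work goes in short steps, each a Python script; the robot and the scene stay as the last script left them, time stands still between calls to the robot, and variables do not carry over. Pictures are saved under pics/ and viewed, at most 14 in all, crops included, and the job is handed in when it is done.

```bash
mkdir -p pics; ls; python3 - <<'E'
from bench import manip as m
import cv2
print(m.current_time())
for c in ("scene","side","wrist"):
    p,d=m.grab_frame(c); cv2.imwrite(f"pics/{c}0.png",p[:,:,::-1])
    k=m.get_calibration(c); print(c,k["camera_matrix"].round(1).tolist(),k["R"].round(3).tolist(),k["t"].round(3).tolist())
    for n in "round_large round_small square oblong board_round_large board_round_small board_square board_oblong pepper_mill".split():
        print(n,[(r["confidence"].__round__(2),[round(float(v),3) for v in r["at"]]) for r in m.look_for(c,n)][:3])
E
```

```text
pics
0.0
scene [[447.6, 0.0, 253.5], [0.0, 447.6, 189.5], [0.0, 0.0, 1.0]] [[0.701, 0.713, 0.003], [0.591, -0.579, -0.562], [-0.399, 0.395, -0.827]] [-0.377, -0.268, 1.355]
round_large [(0.7, [0.477, -0.12, 0.069])]
round_small [(0.96, [0.529, -0.411, 0.052])]
square [(0.91, [0.654, -0.154, 0.073])]
oblong []
board_round_large [(0.9, [0.381, 0.322, 0.017])]
board_round_small [(0.75, [0.469, 0.098, 0.015]), (0.41, [0.393, -0.31, 0.061])]
board_square [(0.74, [0.523, 0.407, 0.015])]
board_oblong [(0.64, [0.642, 0.154, 0.015])]
pepper_mill [(0.77, [0.583, -0.015, 0.055]), (0.24, [0.469, 0.096, 0.016]), (0.16, [0.476, -0.123, 0.069])]
side [[395.1, 0.0, 250.4], [0.0, 395.1, 192.0], [0.0, 0.0, 1.0]] [[0.722, -0.691, 0.008], [-0.495, -0.525, -0.692], [0.482, 0.496, -0.722]] [-0.372, 0.281, 0.721]
round_large [(0.64, [0.448, -0.125, 0.069])]
round_small [(0.82, [0.506, -0.415, 0.04]), (0.5, [0.461, 0.097, 0.007])]
square [(0.96, [0.626, -0.154, 0.062])]
oblong []
board_round_large [(0.87, [0.363, 0.3, 0.009])]
board_round_small [(0.81, [0.459, 0.098, 0.013]), (0.5, [0.566, -0.013, 0.041])]
board_square [(0.63, [0.52, 0.405, 0.015])]
board_oblong [(0.95, [0.639, 0.154, 0.011])]
pepper_mill [(0.95, [0.565, -0.014, 0.043])]
wrist [[340.8, 0.0, 251.8], [0.0, 340.8, 196.1], [0.0, 0.0, 1.0]] [[1.0, 0.001, 0.001], [0.001, -0.959, 0.283], [0.002, -0.283, -0.959]] [-0.551, -0.036, 0.378]
round_large [(0.89, [0.471, -0.097, 0.073])]
round_small []
square [(0.94, [0.638, -0.127, 0.064])]
oblong [(0.27, [0.635, -0.126, 0.065])]
board_round_large []
board_round_small [(0.6, [0.46, 0.109, 0.012])]
board_square [(0.2, [0.634, -0.128, 0.066])]
board_oblong [(0.78, [0.633, 0.136, 0.007]), (0.52, [0.57, 0.002, 0.071])]
pepper_mill [(0.76, [0.57, 0.002, 0.068])]
```

View pics/scene0.png

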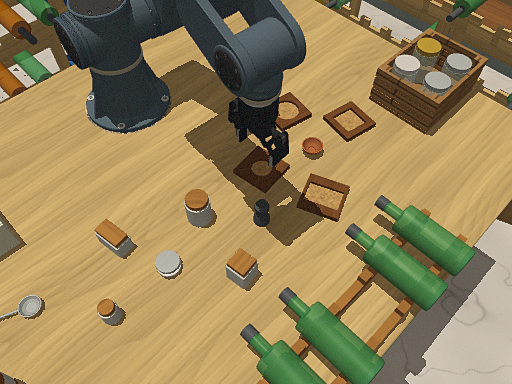

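View pics/side0.png

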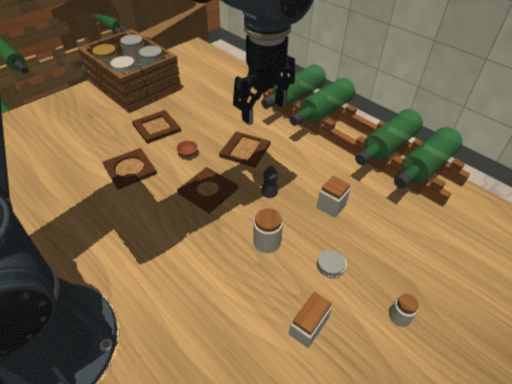

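Scene picture: oblong canister at (115,237), small round (110,310), square (241,267), large round (198,207) and mill (262,212). The boards are round_large (290,108), square (350,120), round_small (262,168) and oblong (323,196). The networks missed the oblong canister, whose spot is near (0.39,-0.31). Next is a wrist survey from two places over each half.

```bash
cat > h.py <<'E'
from bench import manip as m
import numpy as np, cv2
R0=np.array([[1,0,0],[0,-1,0],[0,0,-1.]])
def rot(yaw): # closing axis y tool at angle yaw+90 from world x
    c,s=np.cos(yaw),np.sin(yaw); return np.array([[c,-s,0],[s,c,0],[0,0,1]])@R0
def cloud(cam):
    k=m.get_calibration(cam); p,d=m.grab_frame(cam); K=k["camera_matrix"]
    v,u=np.mgrid[0:384,0:512]
    P=np.stack([(u-K[0,2])/K[0,0]*d,(v-K[1,2])/K[1,1]*d,d],-1)
    W=(P-k["t"])@k["R"]; W[d<=0]=np.nan
    return p,W
CAN=dict(round_large=(.462,-.12,.085),round_small=(.52,-.413,.06),square=(.64,-.15,.075),oblong=(.393,-.31,.06),pepper_mill=(.572,-.014,.085))
BRD=dict(board_round_large=(.372,.315),board_round_small=(.465,.098),board_square=(.522,.406),board_oblong=(.64,.154))
def rect(xy):
    (cx,cy),(w,h),a=cv2.minAreaRect((xy*1000).astype(np.float32))
    if w<h: w,h,a=h,w,a+90
    a=(a+90)%180-90
    return [round(float(x),1) for x in (cx,cy,w,h,a)]
def biggest(mask):
    n,l,s,_=cv2.connectedComponentsWithStats(mask.astype(np.uint8))
    return l==1+np.argmax(s[1:,4]) if n>1 else mask
def meas_can(W,name):
    x,y,h=CAN[name]
    near=np.hypot(W[...,0]-x,W[...,1]-y)<.065
    b=near&(W[...,2]>.03)
    if b.sum()<30: return None
    zt=np.nanpercentile(W[b][:,2],95) if name=='pepper_mill' else np.median(W[b&(W[...,2]>np.nanpercentile(W[b][:,2],90)-.012)][:,2])
    t=biggest(b&(abs(W[...,2]-zt)<.005))
    return rect(W[t][:,:2]),round(float(zt),4),int(t.sum())
def meas_brd(p,W,name):
    x,y=BRD[name]
    near=np.hypot(W[...,0]-x,W[...,1]-y)<.09
    v=cv2.cvtColor(p,cv2.COLOR_RGB2HSV)[...,2]
    up=biggest(near&(W[...,2]>.0095)&(W[...,2]<.022))
    o=rect(W[up][:,:2]); 
    q=np.hypot(W[...,0]-o[0]/1e3,W[...,1]-o[1]/1e3)<.058
    fl=cv2.morphologyEx((q&(W[...,2]<.0095)&(W[...,2]>0)).astype(np.uint8),cv2.MORPH_OPEN,np.ones((3,3)))
    n,l,s,c=cv2.connectedComponentsWithStats(fl)
    f=rect(W[biggest(fl>0)][:,:2])
    return o,round(float(np.median(W[up][:,2])),4),f,round(float(np.median(W[biggest(fl>0)][:,2])),4)
E
python3 - <<'E'
from h import *
print(m.current_tcp_rot().round(2).tolist())
for i,(x,y) in enumerate([(.50,-.20),(.52,-.16),(.50,.27),(.53,.24)]):
    m.move_ptp([x,y,.32],R0); m.dwell(.2)
    p,W=cloud("wrist"); cv2.imwrite(f"pics/w{i}.png",p[:,:,::-1]); np.savez(f"w{i}.npz",p=p,W=W)
    for n in (list(CAN) if i<2 else list(BRD)):
        r=m.look_for("wrist",n); print(i,n,[(round(q["confidence"],2),np.round(q["at"],3).tolist()) for q in r[:2]])
        try: print("   ",meas_can(W,n) if i<2 else meas_brd(p,W,n))
        except Exception as e: print(e)
print(m.current_time())
E
```

```text
[[-0.0, 1.0, -0.0], [1.0, 0.0, -0.0], [-0.0, -0.0, -1.0]]
0 round_large []
    ([503.6, -144.9, 31.7, 21.5, 88.4], 0.3855, 4584)
0 round_small [(0.69, [0.52, -0.403, 0.054])]
    ([518.6, -411.5, 35.2, 35.0, -50.9], 0.0599, 752)
0 square [(0.79, [0.639, -0.147, 0.072])]
    ([646.1, -142.0, 48.4, 45.3, -83.4], 0.0752, 2127)
0 oblong [(0.69, [0.384, -0.298, 0.057])]
    ([377.1, -302.9, 72.1, 38.2, 8.6], 0.0598, 1514)
0 pepper_mill [(0.71, [0.573, -0.012, 0.065]), (0.21, [0.47, -0.115, 0.088])]
    ([573.7, -5.6, 18.6, 18.4, 1.0], 0.0841, 284)
1 round_large [(0.94, [0.47, -0.115, 0.086]), (0.19, [0.573, -0.012, 0.069])]
    ([520.8, -101.9, 17.7, 12.2, 72.9], 0.3865, 1649)
1 round_small [(0.58, [0.517, -0.402, 0.047])]
    ([518.7, -411.3, 34.8, 34.6, -90.0], 0.0599, 730)
1 square [(0.59, [0.644, -0.145, 0.072])]
    ([647.8, -141.8, 48.2, 48.0, 7.5], 0.0752, 2278)
1 oblong [(0.91, [0.405, -0.289, 0.04]), (0.25, [0.462, 0.104, 0.013])]
    ([377.6, -302.6, 72.3, 38.2, 8.7], 0.0596, 642)
1 pepper_mill [(0.55, [0.573, -0.014, 0.07])]
    ([573.6, -5.2, 19.1, 18.9, 65.9], 0.0842, 271)
2 
[... 557 characters left out ...]
.4, 154.2, 92.3, 57.2, 22.8], 0.0067)
3 board_round_large [(0.72, [0.367, 0.307, 0.013]), (0.54, [0.52, 0.408, 0.015])]
    ([364.3, 307.4, 109.3, 108.2, -11.0], 0.0139, [362.4, 307.5, 73.7, 72.9, 45.0], 0.0064)
3 board_round_small [(0.75, [0.466, 0.107, 0.012])]
    ([464.2, 104.5, 109.2, 108.8, 7.4], 0.014, [463.2, 104.0, 53.9, 53.0, -79.4], 0.0065)
3 board_square [(0.69, [0.52, 0.409, 0.015]), (0.33, [0.466, -0.085, 0.033])]
    ([519.3, 410.6, 108.8, 108.5, 80.0], 0.0141, [518.6, 412.1, 67.6, 67.6, -10.4], 0.0066)
3 board_oblong [(0.59, [0.462, -0.084, 0.03]), (0.55, [0.637, 0.154, 0.013])]
    ([640.0, 155.1, 108.6, 108.5, -67.5], 0.0142, [640.1, 154.5, 92.4, 57.5, 22.6], 0.0067)
6.6667
```

```bash
sed -i 's/b=near&(W\[...,2\]>.03)/b=near\&(W[...,2]>.03)\&(W[...,2]<.11)/' h.py; python3 - <<'E'
from h import *
for i in (0,1):
    W=np.load(f"w{i}.npz")["W"]; print(meas_can(W,"round_large"))
from math import radians as r
for n,x,y,yaws in [("rl",.468,-.115,[90]),("brl",.3633,.3073,[90]),("rs",.5187,-.4114,[90]),("brs",.464,.104,[90]),("sq",.647,-.142,[7.5,97.5,-82.5]),("bsq",.519,.411,[-10,80]),("ob",.3774,-.3028,[8.65,188.65]),("bob",.640,.155,[22.7,202.7])]:
    for a in yaws:
        for z in (.02,.2):
            q=m.inverse_kinematics([x,y,z],rot(r(a))); print(n,a,z,None if q is None else np.round(q,2))
E
```

```text
([458.8, -110.1, 54.9, 54.5, -3.9], 0.085, 1748)
([459.1, -109.8, 55.4, 54.5, -28.1], 0.0849, 1674)
rl 90 0.02 [-0.34  0.57  1.96 -0.    0.6  -0.34]
rl 90 0.2 [-0.34  0.27  1.86 -0.    1.02 -0.34]
brl 90 0.02 [ 0.6   0.57  1.98 -0.    0.6   0.6 ]
brl 90 0.2 [ 0.6   0.26  1.87 -0.    1.02  0.6 ]
rs 90 0.02 [-0.74  0.8   1.46 -0.    0.87 -0.74]
rs 90 0.2 [-0.74  0.58  1.37 -0.    1.19 -0.74]
brs 90 0.02 [ 0.12  0.57  1.98 -0.    0.6   0.12]
brs 90 0.2 [ 0.12  0.25  1.87 -0.    1.02  0.12]
sq 7.5 0.02 [-0.29  0.8   1.46 -0.    0.87  1.15]
sq 7.5 0.2 [-0.29  0.59  1.37 -0.    1.19  1.15]
sq 97.5 0.02 [-0.29  0.8   1.46 -0.    0.87 -0.42]
sq 97.5 0.2 [-0.29  0.59  1.37 -0.    1.19 -0.42]
sq -82.5 0.02 [-0.29  0.8   1.46 -0.    0.87  2.72]
sq -82.5 0.2 [-0.29  0.59  1.37 -0.    1.19  2.72]
bsq -10 0.02 [ 0.6   0.8   1.46 -0.    0.87  2.34]
bsq -10 0.2 [ 0.6   0.58  1.37 -0.    1.19  2.34]
bsq 80 0.02 [ 0.6   0.8   1.46 -0.    0.87  0.77]
bsq 80 0.2 [ 0.6   0.58  1.37 -0.    1.19  0.77]
ob 8.65 0.02 [-0.77  0.58  1.96 -0.    0.61  0.65]
ob 8.65 0.2 [-0.77  0.27  1.85 -0.    1.02  0.65]
ob 188.65 0.02 [-0.77  0.58  1.96 -0.    0.61 -2.49]
ob 188.65 0.2 [-0.77  0.27  1.85 -0.    1.02 -2.49]
bob 22.7 0.02 [ 0.17  0.8   1.47 -0.    0.87  1.34]
bob 22.7 0.2 [ 0.17  0.58  1.38 -0.    1.19  1.34]
bob 202.7 0.02 [ 0.17  0.8   1.47 -0.    0.87 -1.8 ]
bob 202.7 0.2 [ 0.17  0.58  1.38 -0.    1.19 -1.8 ]
```

View pics/w1.png

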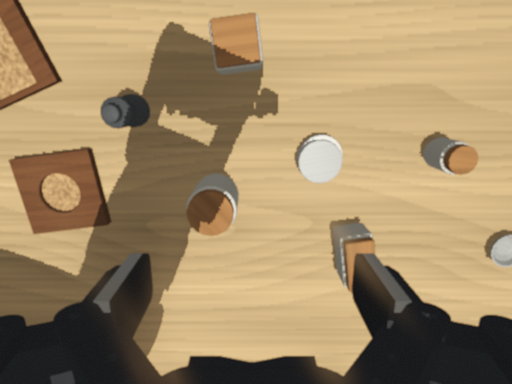

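View pics/w2.png

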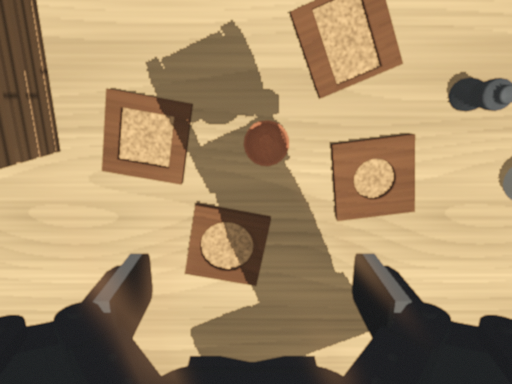

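w1 shows round_large (212,210), round_small (460,158), square (236,42) and oblong (355,255), with the mill at (118,110). w2 shows all four boards with their recesses as fitted, and the bowl at (266,143) clear of them. The measured sizes and heights match the text. I'll do the large round first, after a cross-check against the fixed cameras.

```bash
cat >> h.py <<'E'
def pick(x,y,yaw,zt):
    R=rot(np.radians(yaw)); m.set_gripper(1.0)
    m.move_ptp([x,y,.16],R); m.move_l([x,y,zt],max_speed=.12)
    m.set_gripper(0.0,effort=45); m.dwell(.2)
    print("grip",m.current_grip_width(),m.current_grip_force(),m.current_force().round(2))
    m.move_l([x,y,.17],max_speed=.15); m.dwell(.2)
    print("held",m.current_grip_width(),m.current_grip_force(),m.current_force().round(2))
def place(x,y,yaw,zt,floor=.0064):
    R=rot(np.radians(yaw)); m.move_ptp([x,y,.17],R); m.move_l([x,y,zt+floor+.006],max_speed=.1); m.dwell(.3)
    f0=m.current_force()[2]; dz=.003
    while dz>-.003:
        m.move_l([x,y,zt+floor+dz],max_speed=.02); m.dwell(.08)
        f=m.current_force()[2]-f0
        if f>2.0: break
        dz-=.0007
    print("touch dz",round(dz,4),"f",round(float(f),2),"off",m.current_ee_pos().round(4))
    w=m.current_grip_width(); m.set_gripper(min(1,w+.12)); m.set_gripper(1.0); m.move_l([x,y,.17],max_speed=.12)
    print("t",m.current_time())
E
python3 - <<'E'
from h import *
for c in("scene","side"):
    p,W=cloud(c)
    for n in CAN: print(c,n,meas_can(W,n))
pick(.459,-.110,90,.036)
place(.3633,.3073,90,.036)
E
```

```text
scene round_large ([457.5, -111.3, 56.6, 52.2, -39.0], 0.0838, 382)
scene round_small ([517.6, -414.5, 34.6, 33.8, 42.2], 0.0586, 232)
scene square ([646.8, -144.5, 49.8, 48.2, 6.3], 0.0738, 457)
scene oblong ([375.5, -305.3, 74.8, 37.8, 8.9], 0.0588, 463)
scene pepper_mill ([572.9, -7.5, 18.7, 17.9, -58.2], 0.0831, 45)
side round_large ([457.3, -112.0, 55.5, 53.7, 87.0], 0.0847, 457)
side round_small ([515.9, -414.7, 34.7, 34.2, -79.4], 0.0599, 300)
side square ([647.2, -144.7, 50.6, 48.5, 8.5], 0.0746, 346)
side oblong ([375.3, -305.3, 72.9, 38.2, 8.2], 0.0597, 818)
side pepper_mill ([572.8, -7.1, 18.5, 16.6, 45.6], 0.0833, 44)
grip 0.7119573759433782 47.28115260601044 [-2.9   0.94  7.95]
held 0.7144248429001718 49.62976098060608 [ 0.08 -0.46 -3.98]
touch dz 0.0002 f 6.58 off [0.3634 0.3074 0.0428]
t 18.65
```

```bash
python3 - <<'E'
from h import *
m.move_ptp([.50,.0,.30],rot(np.pi/2))
CAN["round_large"]=(.3633,.3073,.091)
for c in("scene","side"):
    p,W=cloud(c)
    print(c,meas_can(W,"round_large"))
    for n in BRD:
        try: print(c,n,meas_brd(p,W,n))
        except Exception as e: print(n,e)
cv2.imwrite("pics/side1.png",cv2.resize(p[90:240,80:290,::-1],None,fx=3,fy=3))
pick(.5175,-.4132,90,.018)
place(.4633,.1035,90,.018)
E
```

```text
scene ([364.1, 303.5, 56.5, 53.8, -14.1], 0.0895, 237)
scene board_round_large ([364.0, 304.5, 110.9, 109.2, -11.0], 0.0128, [333.8, 286.2, 12.0, 6.1, -46.6], 0.0066)
scene board_round_small ([463.6, 102.6, 111.2, 109.5, -82.9], 0.0131, [462.6, 106.6, 53.1, 48.7, -44.5], 0.0055)
scene board_square ([518.5, 407.3, 113.7, 112.1, 81.0], 0.0125, [516.0, 411.0, 66.4, 65.5, -9.0], 0.0052)
scene board_oblong ([638.2, 152.2, 111.8, 108.4, -67.4], 0.0128, [637.3, 154.2, 92.1, 57.5, 22.3], 0.0055)
side ([362.8, 303.7, 55.3, 53.8, 86.9], 0.09, 280)
side board_round_large ([363.6, 303.2, 113.3, 108.1, 78.8], 0.0136, [395.4, 293.4, 14.9, 5.9, 58.2], 0.0054)
side board_round_small ([463.2, 101.9, 111.6, 110.7, -82.2], 0.0136, [465.5, 105.4, 53.1, 49.4, -57.9], 0.0063)
side board_square ([519.0, 408.2, 113.5, 109.5, 80.1], 0.0133, [521.7, 412.4, 66.3, 65.0, 81.1], 0.0059)
side board_oblong ([638.9, 151.6, 113.5, 109.9, 21.9], 0.0137, [642.8, 155.8, 88.8, 56.7, 22.5], 0.0062)
grip 0.47638921127700035 45.55119752883911 [-0.26  0.45  6.  ]
held 0.47466798203165506 45.48561930656433 [-0.08  0.17 -0.9 ]
touch dz -0.0005 f 10.22 off [0.4633 0.1035 0.0244]
t 33.1667
```

View pics/side1.png

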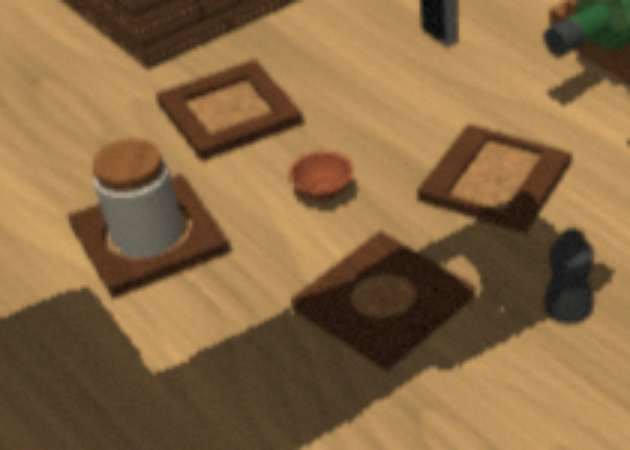

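The large round stands at (140,200) in its recess, level and centred: its top is at 0.090 and its centre agrees with the board's to 1 mm. On to the square and then the oblong.

```bash
python3 - <<'E'
from h import *
CAN["round_small"]=(.4633,.1035,.066)
pick(.6468,-.1432,97.5,.028)
for c in("scene","side"): print(c,meas_can(cloud(c)[1],"round_small"))
place(.5187,.4092,80,.028)
E
```

```text
grip 0.6254927279085654 49.195250272750854 [-1.01  0.62  6.41]
held 0.6212082737288243 48.29449653625488 [ 0.39 -0.45 -3.24]
scene None
side ([462.3, 99.7, 34.9, 33.5, 50.1], 0.0653, 141)
touch dz -0.0005 f 8.49 off [0.5188 0.4093 0.0347]
t 45.55
```

```bash
python3 - <<'E'
from h import *
pick(.3764,-.3043,8.65,.018)
place(.639,.1537,22.6,.018)
m.move_ptp([.50,.22,.36],rot(np.pi/2)); m.dwell(.2)
CAN.update(round_large=(.3633,.3073,0),round_small=(.4633,.1035,0),square=(.5187,.4092,0),oblong=(.639,.1537,0))
p,W=cloud("wrist"); cv2.imwrite("pics/w9.png",p[:,:,::-1])
for n in CAN: print(n,meas_can(W,n))
m.move_ptp([.45,-.25,.30],rot(np.pi/2)); m.dwell(.2)
for c in("scene","side"):
    p,W=cloud(c)
    if c=="side": cv2.imwrite("pics/side9.png",cv2.resize(p[90:240,80:290,::-1],None,fx=3,fy=3))
    for n in CAN: print(c,n,meas_can(W,n))
print(m.current_time())
E
```

```text
grip 0.5042008120518549 46.78359925746918 [-0.44  1.2   6.71]
held 0.5026459316424617 46.08133256435394 [ 0.09 -0.32 -2.64]
touch dz -0.0005 f 9.83 off [0.6391 0.1537 0.0244]
t 59.575
round_large ([364.5, 306.8, 54.6, 54.6, -1.0], 0.0909, 1961)
round_small ([464.3, 104.2, 35.0, 34.9, 64.4], 0.0659, 502)
square ([515.9, 388.0, 47.6, 11.3, -1.0], 0.0808, 382)
oblong ([639.1, 154.5, 72.0, 38.6, 22.7], 0.0662, 1496)
pepper_mill ([574.3, -4.9, 19.5, 18.4, -35.1], 0.084, 138)
scene round_large ([363.5, 305.2, 57.6, 53.4, -47.0], 0.0891, 242)
scene round_small ([463.4, 101.5, 34.1, 33.4, 54.2], 0.0643, 126)
scene square ([518.2, 406.6, 52.7, 50.7, 79.5], 0.079, 244)
scene oblong ([638.2, 151.6, 72.0, 42.2, 22.2], 0.0644, 393)
scene pepper_mill ([573.0, -7.8, 16.6, 15.7, 45.3], 0.0833, 47)
side round_large ([362.3, 304.0, 55.5, 54.0, -68.3], 0.0902, 272)
side round_small ([463.3, 101.0, 34.2, 34.0, -45.0], 0.0653, 140)
side square ([518.5, 407.8, 54.0, 48.7, 81.9], 0.0799, 192)
side oblong ([638.0, 151.0, 74.8, 38.8, 22.6], 0.0652, 267)
side pepper_mill ([572.1, -8.1, 18.6, 16.8, -77.9], 0.083, 44)
62.8333
```

View pics/w9.png

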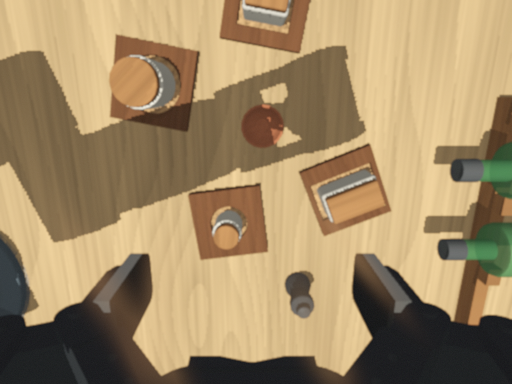

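View pics/side9.png

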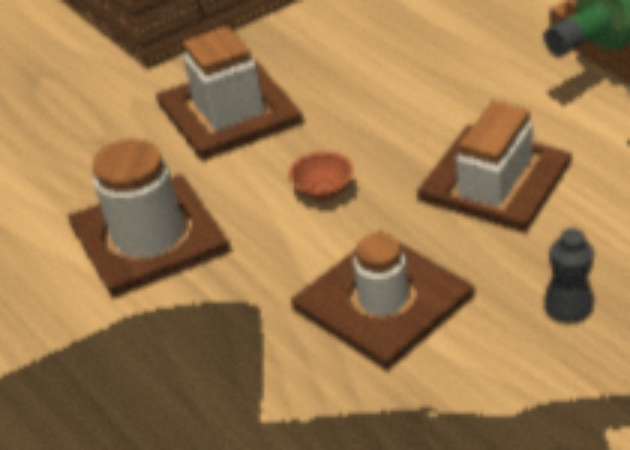

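All four stand upright and centred in their recesses. In the side crop they are at (140,200), (225,80), (380,275) and (495,155), with tops 6 mm above their own heights, and the mill at (570,275) has not moved.

```bash
python3 -c "
from bench import manip as m
print(m.sign_off())"
```

```text
the job is handed in; nothing more can be done
None
```

All four canisters stand upright, flat and centred in their matching recesses, the pepper mill has not moved, and the job was handed in after about 63 s.

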